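# Cap the refilled salt shaker in its caddy

## Robot

A 6-joint arm with a two-finger parallel gripper is mounted at the origin on the work surface. World frame = base frame: x ahead of the robot, y to its left, z up, the work surface at z = 0. Lengths are in m, angles in rad, forces in N, time in s.
With the tool pointing down it reaches from about 0.35 to 0.875 m from the base axis. Payload 4.2 kg.
Tool frame: the origin (TCP) lies at the very end of the fingers, on their centre line; the grasp point (between the pads) lies 19 mm behind it; z points along the fingers, y is the line along which they close (so a half turn about z gives the same grasp; the last joint's range is limited). The gripper opens to 87 mm and grips with 3 to 60 N. Pads are 19 mm wide; open, the fingers measure 117 mm over their backs; the gripper's body (75 mm by 190 mm) begins 51 mm behind the grasp point.
Start: joints at [1.359, 0.385, 0.008, 0, -1.194, -0.259], TCP at [0.283, 0.557, 0.223] pointing down, gripper open.
Joint ranges: [-3.14, 3.14], [-1.21, 2.06], [-1.07, 1.41], [-3.16, 2.05], [-2.99, -0.16], [-3.1, 3.1]. Speed limits (rad/s): [2.79, 2.79, 3.14, 3.14, 3.14, 3.14].

## Interface

Orientations are given as a rotation vector (axis times angle).
In Python, from bench import robot, vision gives the robot as it stands.
- The arm moves only by the shell command python3 -m jog 'ROWS'. ROWS is JSON, a list of rows, each an object with "translation": the shift along the world's x, y, z in units of 50 mm (1.0 is 50 mm), a list of three; "angular": the turn, a rotation vector about the world's x, y, z in rad, a list of three; "grip": the finger opening in mm, from 0 to 87. In form: [{"translation": [dx, dy, dz], "angular": [rx, ry, rz], "grip": grip}, ...]. A call has 1 to 12 rows; each row is the pose to reach, as a shift and turn from the pose commanded when the call began; what a row does not reach only later rows make up. A row lasts 1/8 s, in which the tool goes at most 62.5 mm and 10.7 degrees, less where a joint would pass 70% of its speed; a pose out of reach is approached as far as the arm can. A call with a gripper value outside its range is refused whole. The fingers move at their own pace and stop on an object; the grip force is fixed at half the most. Time passes only in rows, so rows that repeat a pose let the fingers close. It gives the time, the measured TCP pose, the force, the opening and the grip force at its end, in the units of the state.
- robot.get_obs(): the state, without advancing time (a new reading comes with each control period).
- vision.grab_frame(name): name is "side" or "top" or "wrist"; returns the picture (420x560x3 uint8, red, green, blue); there is no depth.
- vision.camera_model(name): a dict with "mtx" (3x3 intrinsics, pixels), "dist_coeffs" ([k1, k2, p1, p2, k3] as OpenCV has them; the pictures are not rectified), "rvec" (rotation vector, rad) and "tvec" (3), from world to camera coordinates, as OpenCV has them. Camera axes: x right, y down, z forward; pixel columns grow to the right and rows downward; lengths in m; the calibration is good to about 2 mm. A picture is of the moment at which its call begins: read the wrist's pose just before it. camera_model takes no time and is no camera call; for the wrist camera it gives the pose at the moment of the call.
- robot.hand_in(): hands the job in; it is judged then, once.
The state is a dict: "time": time; "joint_positions": joint angles; "dq": joint speeds; "joint_torque": joint torques, N m; "tcp_pos": TCP position; "orientation": TCP orientation; "wrist_force": force on the tool from outside, world axes, zero at the start; "wrist_torque": the same for the moment, N m; "gripper_width": finger opening in m; "grip_force": force on a finger pad.
Only numpy, scipy, OpenCV 4.12 (cv2) and the standard library are available. Lean on these libraries where they do the work, as an engineer would, in place of code of your own. Each camera call takes 0.05 s, during which the arm holds its last target. There are 200 camera calls.

## Task

The salt shaker has just been refilled and is still open: keep it upright, stand it flat and square in the empty pocket of the condiment caddy, then press its loose chrome cap down onto the neck until it clicks and goes on down fully home. Keep pressing after the click and finish while still holding the cap firmly down with the gripper, without lifting or letting go. Leave the pepper shaker, bowl, toothpick dispenser and straw jar where they are.

Things in the scene. Friction and masses are not known exactly. Their poses are not given: they have to be found in the camera images.
- salt_center (a point): Open salt shaker, full, about 0.25 kg: square clear glass body 46 x 46 x 64 mm filled white, above it a pale round neck 26 mm across and 20 mm tall (84 mm in all). Stands upright on the counter. The lowest 6 mm taper in by 2.5 mm a side. This point is the centre of the square body, 32 mm above its underside; x and y run square to the side faces, z up.
- salt_neck (a point): Centre of the flat top of the salt shaker's neck, 84 mm above its underside, 20 mm above its shoulder (top of the square body); same axes. The neck's top 3 mm are chamfered. Four small brass sprung nibs stand 3.6 mm proud of the neck, 8 mm below this point; the cap's inner lip is forced past them.
- cap_center (a point): Loose chrome shaker cap: round, 42 mm across, 22 mm tall, 35 g, flat top with small holes, open side down on the counter. This point is on its axis half-way up, 11 mm above its lower rim; z up. Its mouth flares (34 mm wide at the rim, 29 mm 4.5 mm higher), so it finds the 26 mm neck from some 3 mm off-centre.
- pocket (a point): Centre of the floor of the empty square pocket in the caddy, marked by a dark rubber liner; the floor is 10 mm above the counter. The pocket is 50 x 50 mm and 16 mm deep; x and y run square to its walls, z up.
- caddy: Aluminium condiment caddy screwed to the counter: base 150 mm (its x) by 220 mm (its y), 26 mm tall; origin at the centre of its underside. Two square pockets side by side near its -x edge, centred at x = -40 mm, y = +55 and -55 mm: one holds the pepper shaker, the other is empty. A trough of sugar packets, top 76 mm above the counter, runs along its +x edge from x = +34 mm on.
- salt: The salt shaker as a whole, origin at the centre of its underside.
- cap: The cap, origin on its axis at the lower rim. Fully home, point cap_center is 7.5 mm below salt_neck. Pushed straight down it meets the nibs some 11 mm above home; resistance climbs to about 8 to 14 N 6 to 8 mm above home, then the nibs snap out behind the lip (the click): the resistance vanishes, the cap is drawn down a little, and it stops hard on the neck.
- pepper: Pepper shaker, full and capped, same shape as the salt but filled dark; stands in the other pocket, 88 mm tall, origin at the centre of its underside. Leave alone.
- bowl: Orange melamine bowl, 140 mm across, 58 mm tall, origin at the centre of its underside. Leave alone.
- picks: Pewter-coloured toothpick dispenser with a roller and two side knobs, 78 x 92 mm, 92 mm tall, origin at the centre of its underside. Leave alone.
- straws: Glass straw jar with chrome lid, 100 mm across, 235 mm tall, origin at the centre of its underside. Leave alone.

How it is judged:
By the outcome, as a careful person would: the job done as asked, in the order asked, and still so for the second after the job is handed in, while the arm keeps its last pose, push and grip.
It also fails if it takes over 72 s, if anything falls off the work surface, if the arm or the gripper's body presses on something with over 40 N, if the wrist force passes 120 N, or if a joint passes its speed limit or range.

## Working session

There is one attempt and no reset: what is moved stays moved. The work goes in short steps, Python scripts to look and compute and a shell command to move; the robot and the scene stay as the last step left them, time stands still between calls to the robot, and variables do not carry over. Pictures are saved under pics/ and viewed, at most 10 in all, crops included, and the job is handed in when it is done.

```bash
ls; mkdir -p pics; python3 - <<'E'
from bench import robot, vision
import cv2,numpy as np
ims={}
for n in ["top","side"]:
    ims[n]=vision.grab_frame(n); cv2.imwrite(f"pics/{n}0.png",ims[n][:,:,::-1])
    m=vision.camera_model(n); R=cv2.Rodrigues(np.array(m["rvec"],float))[0]; print(n,-R.T@np.array(m["tvec"]).ravel(), m["mtx"],m["dist_coeffs"])
o=robot.get_obs();print({k:np.round(v,3) for k,v in o.items()})
E
```

```text
pics
top [0.40392754 0.11570291 1.18169181] [[439.64736822   0.         279.74253335]
 [  0.         439.64736822 205.55667247]
 [  0.           0.           1.        ]] [-0.09252262  0.          0.          0.          0.        ]
side [ 0.50252891 -0.98290903  0.86567356] [[427.2199608    0.         280.03702141]
 [  0.         427.2199608  210.41083124]
 [  0.           0.           1.        ]] [0.03974008 0.         0.         0.         0.        ]
{'time': np.float64(0.1), 'joint_positions': array([ 1.359,  0.385,  0.007, -0.   , -1.194, -0.259]), 'dq': array([-0.001, -0.002,  0.002,  0.001, -0.002, -0.   ]), 'joint_torque': array([-0.0000e+00, -3.9169e+01,  1.8793e+01,  4.2320e+00,  1.3000e-02,
       -0.0000e+00]), 'tcp_pos': array([0.283, 0.557, 0.222]), 'orientation': array([ 3.053e+00, -7.330e-01, -1.000e-03]), 'wrist_force': array([ 0.831,  0.142, -0.273]), 'wrist_torque': array([-0.013,  0.045,  0.003]), 'grip_force': np.float64(0.0), 'gripper_width': np.float64(0.087)}
```

View pics/top0.png

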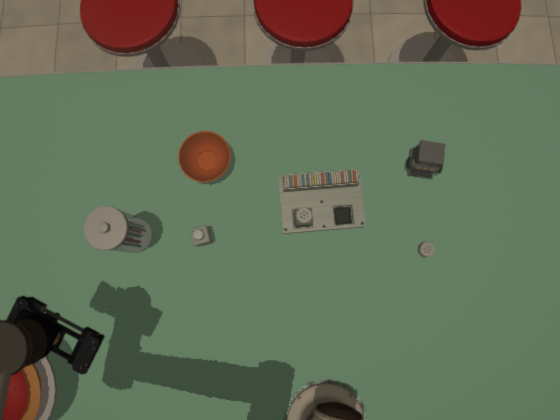

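View pics/side0.png

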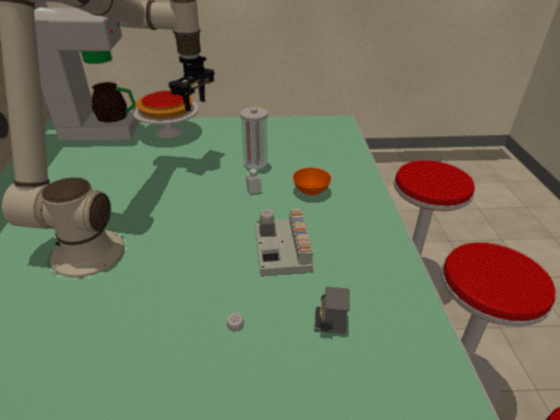

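The top view has the salt at about (200,235), the cap at (427,250), the empty pocket at (343,215), the pepper at (303,216) and the straw jar's base near (130,235). In the side view the same things are at: salt (254,182), cap (235,321), pocket (271,256).

```bash
cat > h.py <<'E'
from bench import robot, vision
import cv2, numpy as np
from scipy.spatial.transform import Rotation as Ro
def ray(m,uv,z):
    "pixels -> world points on plane z"
    K=np.array(m["mtx"],float); R=cv2.Rodrigues(np.array(m["rvec"],float))[0]; t=np.array(m["tvec"],float).ravel()
    p=cv2.undistortPoints(np.array(uv,float).reshape(-1,1,2),K,np.array(m["dist_coeffs"],float)).reshape(-1,2)
    d=np.c_[p,np.ones(len(p))]@R; c=-R.T@t
    return c+d*((z-c[2])/d[:,2])[:,None]
def proj(m,X):
    return cv2.projectPoints(np.array(X,float).reshape(-1,3),np.array(m["rvec"],float),np.array(m["tvec"],float),np.array(m["mtx"],float),np.array(m["dist_coeffs"],float))[0].reshape(-1,2)
def tcp():
    o=robot.get_obs(); return np.array(o["tcp_pos"]),Ro.from_rotvec(o["orientation"]).as_matrix()
E
python3 - <<'E'
from h import *
np.set_printoptions(precision=4,suppress=True)
m=vision.camera_model("top"); s=vision.camera_model("side")
for n,uv,z in [("neck",(198.5,235.5),.084),("cap",(427,249.5),.022),("pocket",(343,215.5),.01),("pepper",(303.5,216),.088)]: 
    p=ray(m,[uv],z);print(n,p,"side px",proj(s,p),"reach",np.hypot(*p[0,:2]))
cor=ray(m,[(286,229),(362,223),(279,180)],.026);print(cor)
p,R=tcp();print(R)
w=vision.camera_model("wrist");Rw=cv2.Rodrigues(np.array(w["rvec"],float))[0];c=-Rw.T@np.array(w["tvec"]).ravel()
print("cam in tool",R.T@(c-p),R.T@Rw.T, w["mtx"][0][0], w["mtx"][0][2],w["mtx"][1][2])
im=cv2.imread("pics/top0.png")
cv2.imwrite("pics/crop.png",np.hstack([cv2.resize(im[210:260,170:230],None,fx=6,fy=6,interpolation=2),cv2.resize(im[190:240,275:345],None,fx=6,fy=6,interpolation=2)]))
E
```

```text
neck [[0.4882 0.307  0.084 ]] side px [[250.9457 170.9654]] reach 0.5767298329237865
cap [[ 0.4379 -0.2881  0.022 ]] side px [[232.9832 318.7194]] reach 0.5242037961233458
pocket [[ 0.5369 -0.0688  0.01  ]] side px [[269.4553 259.6059]] reach 0.5413319517972505
pepper [[0.5296 0.0429 0.088 ]] side px [[265.3461 215.1629]] reach 0.531365944774273
[[ 0.5036  0.0862  0.026 ]
 [ 0.5137 -0.116   0.026 ]
 [ 0.6355  0.1009  0.026 ]]
[[ 0.8911 -0.4538 -0.0008]
 [-0.4538 -0.8911 -0.0018]
 [ 0.0001  0.002  -1.    ]]
cam in tool [ 0.066   0.0004 -0.1634] [[ 0.0006 -0.9694 -0.2456]
 [ 1.      0.0004  0.0006]
 [-0.0005 -0.2456  0.9694]] 345.17301898146104 280.7270079024499 208.52330615799966
```

View pics/crop.png

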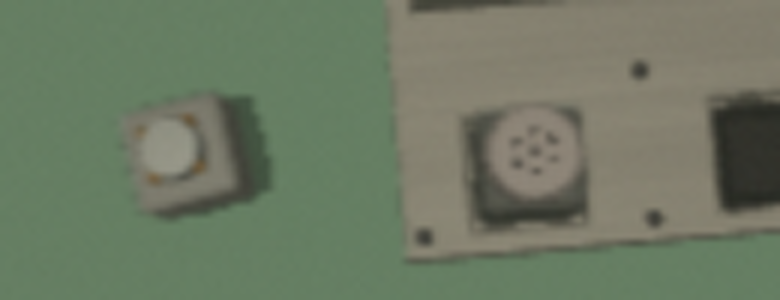

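The crop shows the salt neck at about (198.3,234.7) in full-frame pixels. The salt body is turned about +16° and the caddy about +3°. The side-view projections agree to a few pixels. I'll move over the salt, passing around the straw jar.

```bash
python3 -m jog '[{"translation":[0,-1.2,0],"angular":[0,0,0.15],"grip":87},{"translation":[0,-2.4,0],"angular":[0,0,0.3],"grip":87},{"translation":[0.6,-3.6,0],"angular":[0,0,0.45],"grip":87},{"translation":[1.6,-4.6,0],"angular":[0,0,0.6],"grip":87},{"translation":[2.7,-5,0],"angular":[0,0,0.75],"grip":87},{"translation":[3.7,-5,0],"angular":[0,0,0.75],"grip":87},{"translation":[4.1,-5,0],"angular":[0,0,0.75],"grip":87},{"translation":[4.1,-5,0],"angular":[0,0,0.75],"grip":87},{"translation":[4.1,-5,0],"angular":[0,0,0.75],"grip":87}]'
python3 - <<'E'
from h import *
np.set_printoptions(precision=4,suppress=True)
p,R=tcp();print(p,R)
im=vision.grab_frame("wrist");cv2.imwrite("pics/w1.png",im[:,:,::-1])
E
```

```text
time: 1.23
tcp_pos: [0.4876, 0.3068, 0.2221]
orientation: [3.11, 0.437, -0.002]
wrist_force: [0.7, 0.1, -0.1]
gripper_width: 0.0871
grip_force: 0.0
[0.4876 0.3068 0.2221] [[ 0.9612  0.2758 -0.0011]
 [ 0.2758 -0.9612 -0.0007]
 [-0.0013  0.0004 -1.    ]]
```

View pics/w1.png

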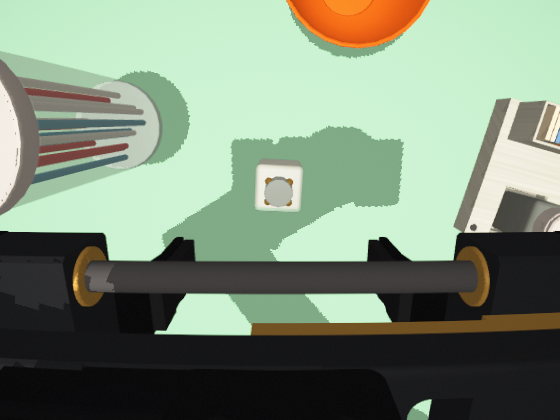

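The wrist view has the salt at about (279,187), with its gray neck disc at (279,191). It is nearly square to the gripper, and the jar is well clear on the left.

```bash
cat > salt.py <<'E'
from h import *
import sys
np.set_printoptions(precision=4,suppress=True)
def salt(im,m,box,zoff=0):
    x0,y0,x1,y1=box; c=im[y0:y1,x0:x1].astype(int)
    sat=c.max(2)-c.min(2); v=c.max(2)
    body=((sat<30)&(v>190)).astype(np.uint8); neck=((sat<30)&(v>110)&(v<=185)).astype(np.uint8)
    out=[]
    for k in (body,neck):
        k=cv2.morphologyEx(k,cv2.MORPH_OPEN,np.ones((3,3),np.uint8))
        cs=cv2.findContours(k,cv2.RETR_EXTERNAL,cv2.CHAIN_APPROX_NONE)[0]; q=max(cs,key=cv2.contourArea).reshape(-1,2)+[x0,y0]; out.append(q)
    return out
if __name__=="__main__":
    im=cv2.imread("pics/w1.png")[:,:,::-1]; m=vision.camera_model("wrist"); p,R=tcp()
    b,n=salt(im,m,(235,145,325,230))
    (u,v),r=cv2.minEnclosingCircle(n.astype(np.float32)); print("neck",u,v,r)
    print("neck pt",ray(m,[(u,v)],.084),"diam",np.ptp(ray(m,n,.084),axis=0))
    w=ray(m,b,.064); rect=cv2.minAreaRect((w[:,:2]*1000).astype(np.float32)); print("body",b.min(0),b.max(0),rect)
    # left/right edges of the shoulder
    for s in ("L","R"):
        rows=np.arange(172,206); e=[(b[b[:,1]==y,0].min() if s=="L" else b[b[:,1]==y,0].max(),y) for y in rows]
        W=ray(m,e,.064); f=np.polyfit(W[:,0],W[:,1],1); print(s,"yaw deg",np.degrees(np.arctan(f[0])),W.mean(0))
    print("tool yaw",np.degrees(np.arctan2(R[1,0],R[0,0])))
E
python3 salt.py
```

```text
neck 279.5 163.5 20.651975631713867
neck pt [[0.5159 0.3164 0.084 ]] diam [0.0117 0.0357 0.    ]
body [255 165] [302 211] ((490.59332275390625, 310.68902587890625), (44.062686920166016, 43.747196197509766), 13.11860179901123)
L yaw deg 12.66193604250374 [0.4844 0.3312 0.064 ]
R yaw deg 13.082884269438063 [0.4963 0.29   0.064 ]
tool yaw 16.045913190682413
```

Body centre is (0.4906, 0.3107) at yaw 13.1°, measuring 44×44 mm, which fits. Descending and gripping.

```bash
python3 -m jog '[{"translation":[0.06,0.08,-1.0],"angular":[0,0,-0.052],"grip":87},{"translation":[0.06,0.08,-2.0],"angular":[0,0,-0.052],"grip":87},{"translation":[0.06,0.08,-3.0],"angular":[0,0,-0.052],"grip":87},{"translation":[0.06,0.08,-3.6],"angular":[0,0,-0.052],"grip":87},{"translation":[0.06,0.08,-3.84],"angular":[0,0,-0.052],"grip":87},{"translation":[0.06,0.08,-3.84],"angular":[0,0,-0.052],"grip":60},{"translation":[0.06,0.08,-3.84],"angular":[0,0,-0.052],"grip":40},{"translation":[0.06,0.08,-3.84],"angular":[0,0,-0.052],"grip":40},{"translation":[0.06,0.08,-3.84],"angular":[0,0,-0.052],"grip":40},{"translation":[0.06,0.08,-3.84],"angular":[0,0,-0.052],"grip":40}]'
python3 -m jog '[{"translation":[0,0,0],"angular":[0,0,0],"grip":40},{"translation":[0,0,0],"angular":[0,0,0],"grip":40},{"translation":[0,0,0.3],"angular":[0,0,0],"grip":40},{"translation":[0,0,0.9],"angular":[0,0,0],"grip":40},{"translation":[0,0,1.6],"angular":[0,0,0],"grip":40},{"translation":[0,0,1.6],"angular":[0,0,0],"grip":40},{"translation":[0,0,1.6],"angular":[0,0,0],"grip":40}]'
```

```text
time: 2.52
tcp_pos: [0.4916, 0.3108, 0.031]
orientation: [3.121, 0.356, 0.0]
wrist_force: [-0.4, -0.7, 3.4]
gripper_width: 0.0459
grip_force: 30.2
time: 3.4
tcp_pos: [0.4905, 0.3105, 0.1096]
orientation: [3.121, 0.355, -0.003]
wrist_force: [-0.2, -0.6, -2.5]
gripper_width: 0.0458
grip_force: 30.0
```

Holding the salt (−2.5 N). I'll stop short of the pocket and look.

```bash
python3 -m jog '[{"translation":[0,-0.3,0.4],"angular":[0,0,0],"grip":40},{"translation":[-0.1,-1.0,0.8],"angular":[0,0,-0.03],"grip":40},{"translation":[-0.2,-2.0,0.8],"angular":[0,0,-0.06],"grip":40},{"translation":[-0.3,-3.0,0.8],"angular":[0,0,-0.09],"grip":40},{"translation":[-0.4,-4.0,0.8],"angular":[0,0,-0.12],"grip":40},{"translation":[-0.5,-5.0,0.8],"angular":[0,0,-0.15],"grip":40},{"translation":[-0.6,-6.0,0.8],"angular":[0,0,-0.176],"grip":40},{"translation":[-0.6,-6.8,0.8],"angular":[0,0,-0.176],"grip":40},{"translation":[-0.6,-7.4,0.8],"angular":[0,0,-0.176],"grip":40},{"translation":[-0.6,-7.6,0.8],"angular":[0,0,-0.176],"grip":40},{"translation":[-0.6,-7.6,0.8],"angular":[0,0,-0.176],"grip":40},{"translation":[-0.6,-7.6,0.8],"angular":[0,0,-0.176],"grip":40}]'
python3 - <<'E'
from h import *
im=vision.grab_frame("wrist");cv2.imwrite("pics/w2.png",im[:,:,::-1])
E
```

```text
time: 4.9
tcp_pos: [0.4615, -0.0684, 0.1506]
orientation: [-3.14, -0.082, -0.0]
wrist_force: [-0.9, 0.2, -3.2]
gripper_width: 0.0456
grip_force: 30.0
```

View pics/w2.png

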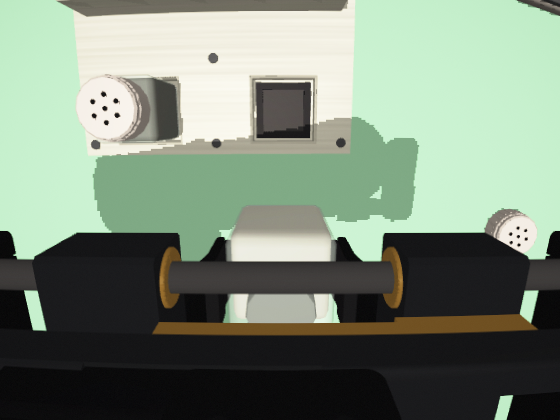

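The wrist view shows the empty pocket with its rim from (251,75) to (316,141), the caddy front edge at row 153 and the cap at (517,233). The held salt is at column 282, with its +x face from row 206 to about 235.

```bash
python3 - <<'E'
from h import *
np.set_printoptions(precision=4,suppress=True)
im=cv2.imread("pics/w2.png")[:,:,::-1]; m=vision.camera_model("wrist"); p,R=tcp(); v=im.max(2).astype(int)
print(p,"tool yaw",np.degrees(np.arctan2(R[1,0],R[0,0])))
for t in (60,110,170):
    k=np.zeros_like(v,np.uint8); k[68:148,244:324]=v[68:148,244:324]<t
    k=cv2.morphologyEx(k,cv2.MORPH_OPEN,np.ones((3,3),np.uint8))
    c=max(cv2.findContours(k,0,1)[0],key=cv2.contourArea).reshape(-1,2)
    print(t,c.min(0),c.max(0),[cv2.minAreaRect((ray(m,c,z)[:,:2]*1000).astype(np.float32)) for z in (.010,.026)])
print("row",v[110,244:324]);print("col",v[68:160,284])
print("salt col 282",list(zip(range(198,264,2),v[198:264:2,282],v[198:264:2,255])))
E=ray(m,[(88,153),(352,153)],.026);print("front",E,np.degrees(np.arctan2(E[0,0]-E[1,0],E[1,1]-E[0,1])))
print("proj check: shoulder +x edge", proj(m,p+R@np.array([.023,0,-.033])),"bottom +x", proj(m,p+R@np.array([.0205,0,.031])),"z6", proj(m,p+R@np.array([.023,0,.025])))
print("cap", ray(m,[(519,231)],.022))
E
```

```text
[ 0.4615 -0.0683  0.1506] tool yaw 3.0029946153881015
60 [257  83] [309 137] [((536.6045532226562, -66.30718231201172), (44.80946350097656, 45.03370666503906), 3.1687798500061035), ((536.1143798828125, -66.24114227294922), (42.45103073120117, 42.66341018676758), 3.1701154708862305)]
110 [256  82] [310 137] [((537.01318359375, -66.29835510253906), (45.61564636230469, 45.83702850341797), 3.1534433364868164), ((536.5005493164062, -66.23374938964844), (43.21458053588867, 43.42456817626953), 3.158017873764038)]
170 [252  82] [310 138] [((536.5388793945312, -64.8254623413086), (46.49630355834961, 49.83384704589844), 3.040525436401367), ((536.0526733398438, -64.83785247802734), (44.04899597167969, 47.21089553833008), 3.0405666828155518)]
row [248 248 248 248 248 243 225 208 169 139 162 213 159  62  61  61  61  62
  61  81  90  90  90  88  90  89  89  91  90  89  90  89  89  90  90  91
  89  88  89  90  90  89  89  88  89  89  88  87  86  87  86  88  86  86
  86  85  85  85  84  70  58  57  56  57  57  56 136 247 233 123 195 221
 219 247 247 247 247 247 247 247]
col [244 244 244 244 243 245 
[... 1103 characters left out ...]
 (238, np.int64(220), np.int64(224)), (240, np.int64(226), np.int64(228)), (242, np.int64(229), np.int64(231)), (244, np.int64(233), np.int64(234)), (246, np.int64(235), np.int64(235)), (248, np.int64(237), np.int64(237)), (250, np.int64(237), np.int64(237)), (252, np.int64(237), np.int64(237)), (254, np.int64(237), np.int64(237)), (256, np.int64(237), np.int64(237)), (258, np.int64(237), np.int64(237)), (260, np.int64(235), np.int64(234)), (262, np.int64(47), np.int64(48))]
front [[ 0.4942  0.097   0.026 ]
 [ 0.5051 -0.1254  0.026 ]] -177.20719276665812
proj check: shoulder +x edge [[280.3001 232.499 ]] bottom +x [[280.4856 201.9782]] z6 [[280.4748 200.0638]]
cap [[ 0.4437 -0.2891  0.022 ]]
```

Pocket centre is about (0.5367, −0.0665) at yaw 3°, which agrees with the caddy edges. In the hand the salt sits 1–2 mm toward −x, so I'll aim x at 0.5375. The taper gives a capture margin of about 4 mm.

```bash
python3 -m jog '[{"translation":[0.4,0.04,0],"angular":[0,0,0],"grip":40},{"translation":[1.1,0.04,0],"angular":[0,0,0],"grip":40},{"translation":[1.52,0.04,0],"angular":[0,0,0],"grip":40},{"translation":[1.52,0.04,-0.3],"angular":[0,0,0],"grip":40},{"translation":[1.52,0.04,-1.0],"angular":[0,0,0],"grip":40},{"translation":[1.52,0.04,-1.6],"angular":[0,0,0],"grip":40},{"translation":[1.52,0.04,-1.76],"angular":[0,0,0],"grip":40},{"translation":[1.52,0.04,-1.82],"angular":[0,0,0],"grip":40},{"translation":[1.52,0.04,-1.88],"angular":[0,0,0],"grip":40},{"translation":[1.52,0.04,-1.94],"angular":[0,0,0],"grip":40},{"translation":[1.52,0.04,-1.94],"angular":[0,0,0],"grip":40}]'
```

```text
time: 6.32
tcp_pos: [0.5376, -0.067, 0.0539]
orientation: [-3.14, -0.08, -0.001]
wrist_force: [-0.6, -0.1, -1.7]
gripper_width: 0.0457
grip_force: 30.0
```

```bash
python3 -m jog '[{"translation":[0,0,-0.06],"angular":[0,0,0],"grip":40},{"translation":[0,0,-0.12],"angular":[0,0,0],"grip":40},{"translation":[0,0,-0.17],"angular":[0,0,0],"grip":40},{"translation":[0,0,-0.2],"angular":[0,0,0],"grip":40},{"translation":[0,0,-0.2],"angular":[0,0,0],"grip":40}]'
```

```text
time: 6.95
tcp_pos: [0.5374, -0.067, 0.0434]
orientation: [3.141, 0.08, -0.0]
wrist_force: [0.4, 0.9, -2.3]
gripper_width: 0.0458
grip_force: 30.0
```

Inside the pocket with hardly any lateral force, so I'll lower to the floor, press lightly and release.

```bash
python3 -m jog '[{"translation":[0,0,-0.03],"angular":[0,0,0],"grip":40},{"translation":[0,0,-0.06],"angular":[0,0,0],"grip":40},{"translation":[0,0,-0.07],"angular":[0,0,0],"grip":40},{"translation":[0,0,-0.07],"angular":[0,0,0],"grip":40}]'
```

```text
time: 7.45
tcp_pos: [0.5376, -0.067, 0.041]
orientation: [3.14, 0.081, 0.001]
wrist_force: [-2.2, 0.3, 5.5]
gripper_width: 0.0459
grip_force: 30.0
```

Contact came at TCP 0.041, exactly the expected floor height. Releasing, rising and looking.

```bash
python3 -m jog '[{"translation":[0,0,0],"angular":[0,0,0],"grip":62},{"translation":[0,0,0],"angular":[0,0,0],"grip":62},{"translation":[0,0,0],"angular":[0,0,0],"grip":62},{"translation":[0,0,0.5],"angular":[0,0,0],"grip":62},{"translation":[0,0,1.5],"angular":[0,0,0],"grip":62},{"translation":[0,0,2.5],"angular":[0,0,0],"grip":62},{"translation":[-0.5,0,3.2],"angular":[0,0,0],"grip":62},{"translation":[-0.8,0,3.6],"angular":[0,0,0],"grip":62},{"translation":[-0.8,0,3.6],"angular":[0,0,0],"grip":62},{"translation":[-0.8,0,3.6],"angular":[0,0,0],"grip":62}]'
python3 - <<'E'
from h import *
im=vision.grab_frame("wrist");cv2.imwrite("pics/w3.png",im[:,:,::-1])
E
```

```text
time: 8.7
tcp_pos: [0.4974, -0.067, 0.219]
orientation: [-3.14, -0.08, 0.002]
wrist_force: [0.4, 0.1, -0.7]
gripper_width: 0.0617
grip_force: 0.0
```

View pics/w3.png

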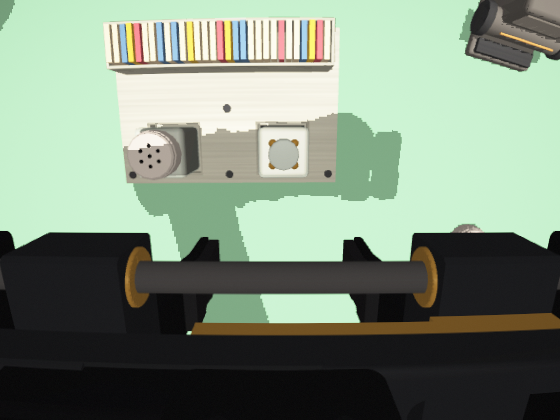

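The salt stands square in the pocket, with the neck disc at about (283,154) and its brass nibs symmetric around it. Next I'll measure the neck and move over the cap.

```bash
python3 - <<'E'
from h import *
np.set_printoptions(precision=4,suppress=True)
im=cv2.imread("pics/w3.png")[:,:,::-1]; m=vision.camera_model("wrist"); c=im[125:182,255:312].astype(int)
nb=((c[:,:,0]-c[:,:,2])>60).astype(np.uint8)
n,_,st,ce=cv2.connectedComponentsWithStats(nb);print("nibs",[(st[i,4],ce[i]+[255,125]) for i in range(1,n)])
g=((c.max(2)<190)&(c.max(2)>120)&((c.max(2)-c.min(2))<40)).astype(np.uint8); g=cv2.morphologyEx(g,cv2.MORPH_OPEN,np.ones((5,5),np.uint8))
q=max(cv2.findContours(g,0,1)[0],key=cv2.contourArea).reshape(-1,2)+[255,125]
w=ray(m,q,.094);print("neck",cv2.minEnclosingCircle((w[:,:2]*1000).astype(np.float32)),cv2.fitEllipse((w[:,:2]*1000).astype(np.float32)))
b=((c.max(2)>200)&((c.max(2)-c.min(2))<40)).astype(np.uint8);b=cv2.morphologyEx(b,cv2.MORPH_OPEN,np.ones((3,3),np.uint8))
q=max(cv2.findContours(b,0,1)[0],key=cv2.contourArea).reshape(-1,2)+[255,125];print("body",q.min(0),q.max(0),cv2.minAreaRect((ray(m,q,.074)[:,:2]*1000).astype(np.float32)))
E
python3 -m jog '[{"translation":[-0.3,-0.7,0],"angular":[0,0,0],"grip":80},{"translation":[-0.8,-1.7,0],"angular":[0,0,0],"grip":80},{"translation":[-1.2,-2.7,0],"angular":[0,0,0],"grip":80},{"translation":[-1.5,-3.7,0],"angular":[0,0,0],"grip":80},{"translation":[-1.5,-4.4,-0.4],"angular":[0,0,0],"grip":80},{"translation":[-1.5,-4.4,-0.8],"angular":[0,0,0],"grip":80},{"translation":[-1.5,-4.4,-0.8],"angular":[0,0,0],"grip":80},{"translation":[-1.5,-4.4,-0.8],"angular":[0,0,0],"grip":80}]'
python3 - <<'E'
from h import *
np.set_printoptions(precision=4,suppress=True)
im=vision.grab_frame("wrist");cv2.imwrite("pics/w4.png",im[:,:,::-1]);m=vision.camera_model("wrist");print(tcp()[0])
c=im[:225].astype(int); k=((c[:,:,1]-c[:,:,0])<5).astype(np.uint8);k=cv2.morphologyEx(k,cv2.MORPH_OPEN,np.ones((5,5),np.uint8))
for q in cv2.findContours(k,0,1)[0]:
    if cv2.contourArea(q)>300: print(cv2.contourArea(q),cv2.boundingRect(q),cv2.minEnclosingCircle((ray(m,q.reshape(-1,2),.022)[:,:2]*1000).astype(np.float32)))
E
```

```text
nibs [(np.int32(25), array([271.24, 141.84])), (np.int32(24), array([295.0417, 141.9583])), (np.int32(22), array([271.    , 165.7727])), (np.int32(17), array([295.2941, 166.    ]))]
neck ((536.6082763671875, -67.00313568115234), 32.742279052734375) ((538.494873046875, -67.12474060058594), (49.923709869384766, 57.59385681152344), 89.07889556884766)
body [259 128] [306 176] ((536.2366943359375, -66.89497375488281), (42.6512565612793, 41.328304290771484), 3.6712989807128906)
time: 9.75
tcp_pos: [0.423, -0.287, 0.18]
orientation: [3.14, 0.082, -0.001]
wrist_force: [0.5, 0.2, 0.4]
gripper_width: 0.08
grip_force: 0.0
[ 0.4232 -0.2869  0.1805]
1427.5 (262, 153, 42, 44) ((440.5096130371094, -287.94439697265625), 20.84063720703125)
10890.5 (0, 0, 115, 102) ((542.4810180664062, -72.29422760009766), 70.33780670166016)
```

View pics/w4.png

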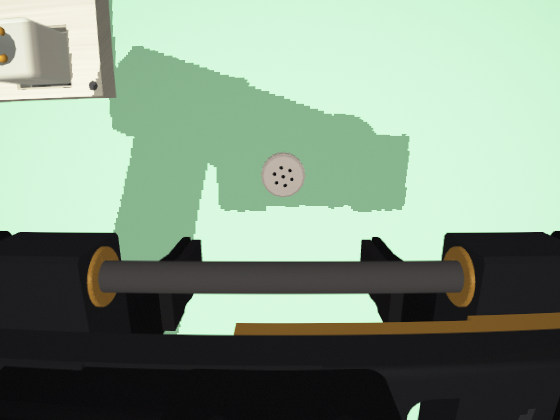

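The cap is alone at (283,175), which gives (0.4405, −0.2880) with a 20.8 mm radius. I'll grip it with the fingertips about 5 mm above its rim, so the tips stay clear of the salt's shoulder.

```bash
python3 -m jog '[{"translation":[0.35,-0.02,-0.8],"angular":[0,0,0],"grip":80},{"translation":[0.35,-0.02,-1.8],"angular":[0,0,0],"grip":80},{"translation":[0.35,-0.02,-2.8],"angular":[0,0,0],"grip":80},{"translation":[0.35,-0.02,-3.3],"angular":[0,0,0],"grip":80},{"translation":[0.35,-0.02,-3.5],"angular":[0,0,0],"grip":80},{"translation":[0.35,-0.02,-3.5],"angular":[0,0,0],"grip":60},{"translation":[0.35,-0.02,-3.5],"angular":[0,0,0],"grip":36},{"translation":[0.35,-0.02,-3.5],"angular":[0,0,0],"grip":36},{"translation":[0.35,-0.02,-3.5],"angular":[0,0,0],"grip":36},{"translation":[0.35,-0.02,-3.5],"angular":[0,0,0],"grip":36}]'
python3 - <<'E'
from h import *
w=vision.camera_model("wrist")
E
```

```text
time: 11.05
tcp_pos: [0.4402, -0.2881, 0.0055]
orientation: [3.14, 0.081, 0.001]
wrist_force: [0.2, 0.1, 2.1]
gripper_width: 0.0416
grip_force: 30.0
```

```bash
python3 -m jog '[{"translation":[0,0,0.5],"angular":[0,0,0],"grip":36},{"translation":[0,0.2,1.5],"angular":[0,0,0],"grip":36},{"translation":[0.3,1.0,2.5],"angular":[0,0,0],"grip":36},{"translation":[0.8,2.0,2.8],"angular":[0,0,0],"grip":36},{"translation":[1.3,3.0,2.8],"angular":[0,0,0],"grip":36},{"translation":[1.7,3.9,2.8],"angular":[0,0,0],"grip":36},{"translation":[1.93,4.42,2.8],"angular":[0,0,0],"grip":36},{"translation":[1.93,4.42,2.8],"angular":[0,0,0],"grip":36},{"translation":[1.93,4.42,2.8],"angular":[0,0,0],"grip":36}]'
python3 - <<'E'
from h import *
np.set_printoptions(precision=4,suppress=True)
im=vision.grab_frame("wrist");cv2.imwrite("pics/w5.png",im[:,:,::-1]);m=vision.camera_model("wrist");p,R=tcp();print(p)
print("pred cap top px",proj(m,p+R@np.array([0,0,-.0165])),"neck px",proj(m,[.5365,-.067,.094]))
E
```

```text
time: 12.18
tcp_pos: [0.5359, -0.0673, 0.1448]
orientation: [3.141, 0.08, -0.001]
wrist_force: [-0.1, -0.5, -0.6]
gripper_width: 0.0413
grip_force: 30.0
[ 0.5358 -0.0677  0.1449]
pred cap top px [[280.3009 268.7965]] neck px [[279.4946 224.7049]]
```

View pics/w5.png

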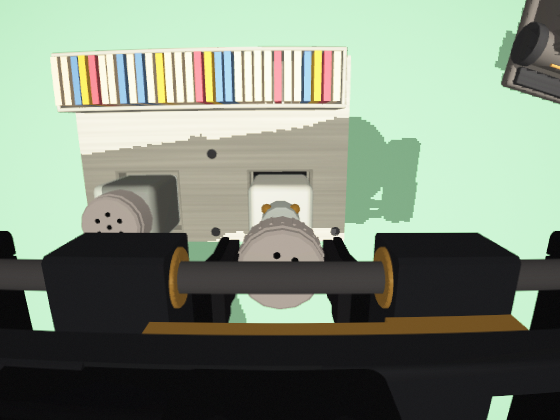

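The held cap is centred at about (281,268) as predicted. The neck is below it, with nibs at (266,209) and (295,209), so their mean column is 280.5 and the cap is aligned. Lowering onto the neck.

```bash
python3 -m jog '[{"translation":[0,0.01,-0.3],"angular":[0,0,0],"grip":36},{"translation":[0,0.01,-0.7],"angular":[0,0,0],"grip":36},{"translation":[0,0.01,-0.85],"angular":[0,0,0],"grip":36},{"translation":[0,0.01,-0.91],"angular":[0,0,0],"grip":36},{"translation":[0,0.01,-0.97],"angular":[0,0,0],"grip":36},{"translation":[0,0.01,-1.0],"angular":[0,0,0],"grip":36},{"translation":[0,0.01,-1.0],"angular":[0,0,0],"grip":36}]'
```

```text
time: 13.1
tcp_pos: [0.5366, -0.0665, 0.0953]
orientation: [-3.141, -0.081, -0.001]
wrist_force: [-1.5, 0.2, -0.3]
gripper_width: 0.0416
grip_force: 30.0
```

The rim is 4 mm below the neck top with no vertical force, so it has entered freely. Pressing in small steps.

```bash
python3 -m jog '[{"translation":[0,0,-0.04],"angular":[0,0,0],"grip":36},{"translation":[0,0,-0.08],"angular":[0,0,0],"grip":36},{"translation":[0,0,-0.1],"angular":[0,0,0],"grip":36},{"translation":[0,0,-0.1],"angular":[0,0,0],"grip":36}]'
python3 -m jog '[{"translation":[0,0,-0.03],"angular":[0,0,0],"grip":36},{"translation":[0,0,-0.06],"angular":[0,0,0],"grip":36},{"translation":[0,0,-0.06],"angular":[0,0,0],"grip":36}]'
```

```text
time: 13.6
tcp_pos: [0.5374, -0.0667, 0.0909]
orientation: [3.14, 0.081, 0.003]
wrist_force: [0.8, -2.5, 4.2]
gripper_width: 0.0414
grip_force: 30.0
time: 13.98
tcp_pos: [0.5371, -0.0664, 0.0877]
orientation: [-3.14, -0.081, -0.003]
wrist_force: [1.4, -2.2, 4.0]
gripper_width: 0.0415
grip_force: 30.0
```

```bash
python3 -m jog '[{"translation":[0,0,-0.02],"angular":[0,0,0],"grip":36},{"translation":[0,0,-0.04],"angular":[0,0,0],"grip":36},{"translation":[0,0,-0.04],"angular":[0,0,0],"grip":36}]'
python3 -m jog '[{"translation":[0,0,-0.02],"angular":[0,0,0],"grip":36},{"translation":[0,0,-0.04],"angular":[0,0,0],"grip":36},{"translation":[0,0,-0.04],"angular":[0,0,0],"grip":36}]'
```

```text
time: 14.35
tcp_pos: [0.5347, -0.0664, 0.0835]
orientation: [-3.14, -0.079, 0.006]
wrist_force: [0.7, 0.4, -2.7]
gripper_width: 0.0414
grip_force: 30.0
time: 14.72
tcp_pos: [0.5363, -0.0665, 0.0828]
orientation: [-3.141, -0.08, 0.001]
wrist_force: [-1.1, 0.3, -2.2]
gripper_width: 0.0416
grip_force: 30.0
```

The click has happened: the force dropped and the cap was drawn down. I'll carry on pressing down to home.

```bash
python3 -m jog '[{"translation":[0,0,-0.03],"angular":[0,0,0],"grip":36},{"translation":[0,0,-0.06],"angular":[0,0,0],"grip":36},{"translation":[0,0,-0.08],"angular":[0,0,0],"grip":36},{"translation":[0,0,-0.08],"angular":[0,0,0],"grip":36}]'
```

```text
time: 15.22
tcp_pos: [0.5371, -0.0665, 0.081]
orientation: [3.14, 0.082, 0.003]
wrist_force: [-3.5, -0.0, 8.5]
gripper_width: 0.0416
grip_force: 30.0
```

```bash
python3 -m jog '[{"translation":[0,0,-0.02],"angular":[0,0,0],"grip":36},{"translation":[0,0,-0.03],"angular":[0,0,0],"grip":36},{"translation":[0,0,-0.03],"angular":[0,0,0],"grip":36},{"translation":[0,0,-0.03],"angular":[0,0,0],"grip":36}]'
python3 - <<'E'
from h import *
im=vision.grab_frame("wrist");cv2.imwrite("pics/w6.png",im[:,:,::-1]);o=robot.get_obs();print(o["tcp_pos"],o["wrist_force"])
E
```

```text
time: 15.72
tcp_pos: [0.5377, -0.0666, 0.0811]
orientation: [3.14, 0.083, 0.005]
wrist_force: [-5.3, 1.0, 16.8]
gripper_width: 0.0415
grip_force: 30.0
[ 0.53763465 -0.06661187  0.08103877] [-5.55236409  1.08363127 16.67313251]
```

View pics/w6.png

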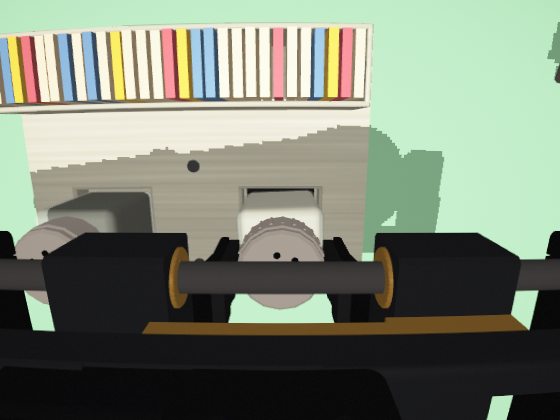

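The cap is still at about (281,265) in the grip, so it has not slipped. It sits hard at the home height (TCP 0.081) under 16.7 N, and the salt is square in its pocket. Handing in.

```bash
python3 -c "
from bench import robot
print(robot.hand_in())"
```

```text
the job is handed in; nothing more can be done
None
```

I stood the salt shaker square in the empty caddy pocket, pressed its cap past the click to fully home, and handed in with the gripper still holding the cap down at about 17 N; the hand-in returned no verdict.

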